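# Confirm two picked articles on their keys

### The job

Two articles of the packing order have been picked. Confirm them with the fingertips: gently press the key in front of the roll of tape all the way down, then the key in front of the tall carton, and withdraw; each key stays down by itself. Do not press the key of the long low carton, and do not lift, shift or knock over anything.

Things in the scene. Friction and masses are not known exactly. Their poses are not given: they have to be found in the camera images.
- unit_tape: confirmation unit belonging to the roll of parcel tape: grey box 74 x 68 mm, top face 34 mm above the bench, fixed to the bench, its one white round key on top. All three units look the same; each stands on the robot's side of its article. Origin: centre of the underside; z up, x points from the unit to its article
- top_tape (a point): centre of the top face of the key in front of the roll of parcel tape: upright white cylinder, 36 mm across; its top is 58 mm above the bench when up, 48 mm when fully down. The point moves with the key; z up
- key_tape (a joint): how far the key in front of the roll of parcel tape is pressed, in m: 0 up, 0.010 fully down at its stop. Needs about 3 N all the way down, then stays down by itself. Its cap is sprung: it yields 1 mm for every 2 N (7 mm at most) and comes up again when let go, so the fingertips go down about 12 to 13 mm from first touch to bring the key fully down with 5 N
- unit_tall: confirmation unit belonging to the tall carton: grey box 74 x 68 mm, top face 34 mm above the bench, fixed to the bench, its one white round key on top. All three units look the same; each stands on the robot's side of its article. Origin: centre of the underside; z up, x points from the unit to its article
- top_tall (a point): centre of the top face of the key in front of the tall carton: upright white cylinder, 36 mm across; its top is 58 mm above the bench when up, 48 mm when fully down. The point moves with the key; z up
- key_tall (a joint): how far the key in front of the tall carton is pressed, in m: 0 up, 0.010 fully down at its stop. Needs about 3 N all the way down, then stays down by itself. Its cap is sprung: it yields 1 mm for every 2 N (7 mm at most) and comes up again when let go, so the fingertips go down about 12 to 13 mm from first touch to bring the key fully down with 5 N
- unit_long: confirmation unit belonging to the long low carton: grey box 74 x 68 mm, top face 34 mm above the bench, fixed to the bench, its one white round key on top. All three units look the same; each stands on the robot's side of its article. Origin: centre of the underside; z up, x points from the unit to its article
- top_long (a point): centre of the top face of the key in front of the long low carton: upright white cylinder, 36 mm across; its top is 58 mm above the bench when up, 48 mm when fully down. The point moves with the key; z up
- key_long (a joint): how far the key in front of the long low carton is pressed, in m: 0 up, 0.010 fully down at its stop. Needs about 3 N all the way down, then stays down by itself. Its cap is sprung: it yields 1 mm for every 2 N (7 mm at most) and comes up again when let go, so the fingertips go down about 12 to 13 mm from first touch to bring the key fully down with 5 N
- tape_roll: roll of clear parcel tape lying flat, a ring 96 mm across with an open middle, 48 mm high, loose; its centre stands about 100 mm behind the centre of its unit. Origin: centre of the underside
- tall_carton: small upright carton 58 x 58 mm, 75 mm high, taller than it is wide, loose; its centre stands about 85 mm behind the centre of its unit. Origin: centre of the underside
- long_carton: low carton 110 mm long (own y, pointing away from the unit), 65 mm wide, 40 mm high, loose; its centre stands about 107 mm behind the centre of its unit. Origin: centre of the underside
- mouse_loose: computer mouse 108 x 62 x 36 mm, loose bystander at the right of the units. Origin: centre of the underside
- stamp_loose: hand stamp with a round upright handle, 30 x 52 mm, 80 mm high, loose bystander at the right of the units, behind the mouse, easily knocked over. Origin: centre of the underside
There are look-alikes about, which are no part of the job. Leave any orange look-alike of the unit_tape alone.

How it is judged:
On the way, in this order (a step that is already met when the one before it is completed fails the run):
1. the key in front of the roll of tape is pressed down (7 mm or more) (value of joint key_tape above 0.007 m), for 0.1 s.
2. then the key in front of the tall carton is pressed down (7 mm or more) (value of joint key_tall above 0.007 m), for 0.1 s.
At the end, for the whole second after the job is handed in: The keys of the tape roll and of the tall carton are at least 7 mm down, the key of the long low carton less than 2 mm; the tape roll, both cartons, the mouse and the stamp stand upright and at rest within 10 mm of where they were (value of joint each of key_tape, key_tall above 0.007 m and value of joint key_long below 0.002 m and distance of each of tape_roll, tall_carton, long_carton, mouse_loose, stamp_loose from where it was at the start of the episode below 0.01 m and angle between each of tape_roll, tall_carton, long_carton, mouse_loose, stamp_loose's own z axis and vertical below 0.1 rad and linear speed of each of tape_roll, tall_carton, long_carton, mouse_loose, stamp_loose below 0.02 m/s); the robot touches nothing.
It fails at once if the key of the long low carton is pressed (2 mm or more) (value of joint key_long above 0.002 m).
It fails at once if a unit or its key is pressed hard (over 30 N) (contact force between anything else and unit_tape above 30 N or contact force between anything else and unit_tall above 30 N or contact force between anything else and unit_long above 30 N).
It fails at once if a loose thing is lifted, shifted (over 10 mm) or tipped (distance of any of tape_roll, tall_carton, long_carton, mouse_loose, stamp_loose from where it was at the start of the episode above 0.01 m or angle between any of tape_roll, tall_carton, long_carton, mouse_loose, stamp_loose's own z axis and vertical above 0.1 rad).
It also fails if it takes over 40 s, if anything falls off the work surface, if the arm or the gripper's body presses on something with over 40 N, if the wrist force passes 120 N, or if a joint passes its speed limit or range.

### The arm

A 7-joint arm with a two-finger parallel gripper is mounted at the origin on a cart in front of the work surface, level with it; the furniture and walls round the work are solid. World frame = base frame: x ahead of the robot, y to its left, z up, the work surface at z = 0. Lengths are in m, angles in rad, forces in N, time in s.
With the tool pointing down it reaches from about 0.4 to 0.85 m from the base axis. Payload 4.5 kg.
Tool frame: the origin (TCP) lies at the centre of the arm's flange, where the gripper is bolted on; the fingertips stand r.tcp_to_tips ahead of it and the grasp point (between the pads) lies 147 mm ahead of it (r.tcp_to_tips is the distance from the TCP to the fingertips, in m); x points along the fingers, y is the direction in which the jaws open and shut, and the axes are right-handed (so a half turn about x gives the same grasp; the last joint's range is limited). The gripper opens to 88 mm and grips with 3 to 60 N. Pads are 18 mm wide; open, the fingers measure 123 mm over their backs; the gripper's body (75 mm by 187 mm) begins 45 mm behind the grasp point.
Start: joints at [-1.07, 0.689, -0.195, 1.565, 0.157, 0.902, -0.215], TCP at [0.281, 0.558, 0.405] pointing down, gripper open.
Joint ranges: [-3.01, 3.01], [-0.46, 2.08], [-1.47, 1.51], [0.13, 2.56], [-1, 4.14], [0.04, 2.09], [-2.66, 2.66]. Speed limits (rad/s): [2.57, 2.57, 3.14, 3.14, 3.14, 3.14, 3.14].

### API

Orientations are given as a unit quaternion [x, y, z, w].
In Python, from plant import r, eyes gives the robot as it stands.
- The arm moves only by the tool carry_out, never from a script. Its argument "targets" is text: rows parted by semicolons, each of 5 numbers parted by spaces: the opening, from 0 (shut) to 1 (fully open), then the shift along the tool's x, y, z in mm, then the turn about the tool's x in rad. A call has 1 to 20 rows; each row shifts and turns the commanded pose from where the row before left it, along the tool's axes as they then stand; what a row does not reach is not made up. A row lasts 1/12 s, in which the tool goes at most 41.7 mm and 7.16 degrees, less where a joint would pass 70% of its speed; a pose out of reach is approached as far as the arm can. A call is refused whole if a number of a shift passes 41.7 or a number of a turn 0.125, either way. A call with a gripper value outside its range is refused whole. The fingers move at their own pace and stop on an object; "force" is the grip in N (left out, the last holds). Time passes only in rows, so rows that do not move let the fingers close. It gives the time, the measured TCP pose, the force and the opening at its end, in the units of the state.
- r.get_state(): the state, without advancing time (a new reading comes with each control period).
- eyes.snapshot(name): name is "side" or "top"; returns (picture, depth): 480x640x3 uint8, blue, green, red; 480x640 float32, m along the optical axis (not along the pixel's ray), 0 where there is no reading.
- eyes.camera_params(name): a dict with "intrinsics" (3x3 intrinsics, pixels), "rvec" (rotation vector, rad) and "tvec" (3), from world to camera coordinates, as OpenCV has them. Camera axes: x right, y down, z forward; pixel columns grow to the right and rows downward; lengths in m; the calibration is good to about 2 mm. A picture is of the moment at which its call begins. camera_params takes no time and is no camera call.
- r.finish_job(): hands the job in, once; it reports no verdict.
The state is a dict: "clock": time; "q": joint angles; "qd": joint speeds; "joint_torque": joint torques, N m; "tool_pos": TCP position; "eef_rot": TCP orientation; "contact_force": force on the tool from outside, world axes, zero at the start; "moment": the same for the moment, N m; "opening": opening from 0.0 (shut) to 1.0 (fully open).
Only numpy, scipy, OpenCV 4.12 (cv2) and the standard library are available. Lean on these libraries where they do the work, as an engineer would, in place of code of your own. Each camera call takes 0.05 s, during which the arm holds its last target.

## Working session

There is one attempt and no reset: what is moved stays moved. The work goes in short steps, Python scripts to look and compute and a tool call to move; the robot and the scene stay as the last step left them, time stands still between calls to the robot, and variables do not carry over. Pictures are saved under pics/ and viewed, and the job is handed in when it is done.

Besides the shell and the picture viewer there is one more tool, called after "Emit:" as name(argument=value, ...) on one line, values as JSON. carry_out: Moves the arm, as the interface text tells. Its arguments: {"type":"object","properties":{"targets":{"type":"string"},"force":{"type":"number"}},"required":["targets"]}

```bash
mkdir -p pics; ls; cat > h.py <<'E'
import numpy as np,cv2
from plant import r,eyes
def P(n):
    c=eyes.camera_params(n);R=cv2.Rodrigues(np.array(c["rvec"],float))[0];return np.array(c["intrinsics"]),R,np.array(c["tvec"],float).ravel()
def ray(n,u,v,z):
    K,R,t=P(n);C=-R.T@t;d=R.T@np.linalg.inv(K)@np.array([u,v,1.]);return C+d*(z-C[2])/d[2]
def dep(n,u,v,d):
    K,R,t=P(n);return R.T@(np.linalg.inv(K)@np.array([u,v,1.])*d-t)
def proj(n,p):
    K,R,t=P(n);q=K@(R@np.array(p)+t);return q[:2]/q[2]
E
python3 - <<'E'
from h import *
print(r.get_state(),r.tcp_to_tips)
for n in("side","top"):
    i,d=eyes.snapshot(n);cv2.imwrite(f"pics/{n}0.png",i);np.savez(f"{n}0.npz",i=i,d=d)
    K,R,t=P(n);print(n,K,-R.T@t)
E
```

```text
pics
{'clock': 0.0, 'q': array([-1.07020534,  0.6900268 , -0.194536  ,  1.56631692,  0.15731009,
        0.90249526, -0.21511095]), 'qd': array([-1.29476141e-03, -9.69321242e-05,  1.13597162e-03, -1.38822783e-03,
        9.91471943e-05, -5.44347008e-05,  6.60110706e-04]), 'joint_torque': array([-3.70620965e-04, -5.27556860e+01, -1.26716405e+00, -1.53437752e+01,
       -5.27710444e-02,  6.32813302e-03,  1.67391531e-04]), 'tool_pos': array([0.28113869, 0.55784446, 0.40389081]), 'eef_rot': array([ 0.16286343,  0.68805113, -0.16415473,  0.6878331 ]), 'contact_force': array([ 0.32003132, -0.38753813,  0.1691076 ]), 'moment': array([-0.01086735, -0.00858023,  0.00057242]), 'opening': 0.9991371069301708} 0.166
side [[435.26792047   0.         314.35826788]
 [  0.         435.26792047 242.40432299]
 [  0.           0.           1.        ]] [ 0.18142983 -0.88920187  0.35234906]
top [[581.62368892   0.         310.99287941]
 [  0.         581.62368892 242.54064513]
 [  0.           0.           1.        ]] [ 0.42742228 -0.17083165  1.20148067]
```

View pics/side0.png

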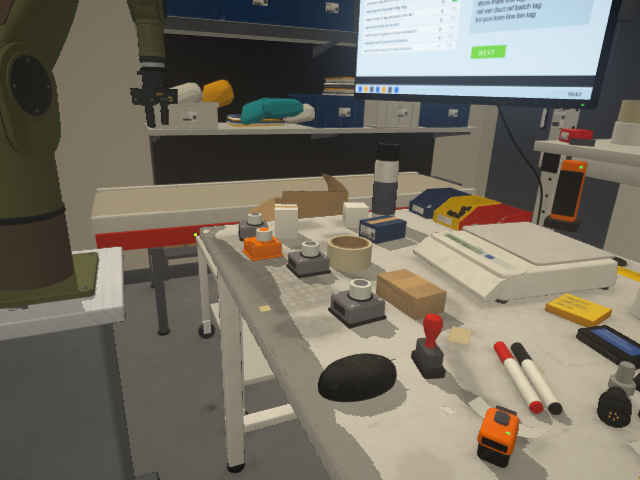

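View pics/top0.png

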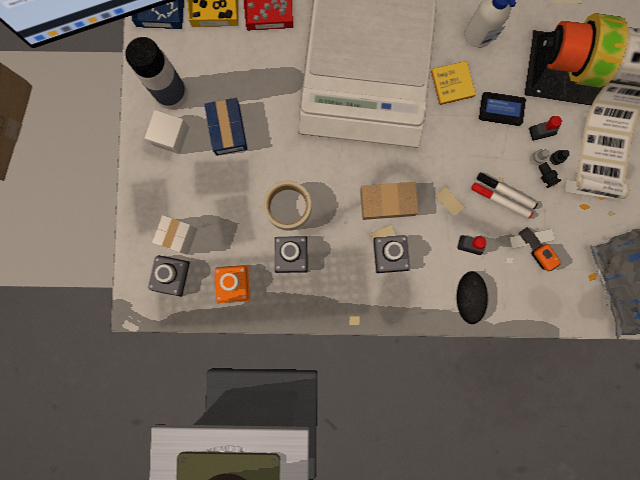

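The top view shows these candidates for the keys:
- **Tall unit:** (165,273), behind it the white upright carton (174,234).
- **Orange look-alike:** (229,282), to be left alone.
- **Tape unit:** (290,251), behind it the ring (289,204).
- **Long unit:** (393,251), behind it the brown carton (389,200).
- **White carton (165,131):** it has no unit.

In the side view the same keys are at tall (254,218), orange (264,234), tape (310,248) and long (359,287). Next I'll measure the keys.

```bash
python3 - <<'E'
from h import *
from scipy.optimize import least_squares
T=np.load("top0.npz");S=np.load("side0.npz")
def blob(D,n,c,rad):
    i=D["i"];g=cv2.cvtColor(i,cv2.COLOR_BGR2HSV)
    m=((g[...,2]>165)&(g[...,1]<60)).astype(np.uint8)
    k=np.zeros_like(m);cv2.circle(k,c,rad,1,-1);m&=k
    nn,l,st,ce=cv2.connectedComponentsWithStats(m)
    return [(st[j].tolist(),ce[j].round(1).tolist()) for j in range(1,nn) if st[j][4]>15]
for nm,c,s in(("tall",(165,273),(254,218)),("orange",(229,282),(264,234)),("tape",(290,251),(310,248)),("long",(393,251),(359,287))):
    print(nm,blob(T,"top",c,13),blob(S,"side",s,14))
    d=T["d"][c[1],c[0]];print("  depth pt",dep("top",*c,d).round(4),"ray z.058",ray("top",*c,.058).round(4), "side depth",dep("side",*s,S["d"][s[1],s[0]]).round(4))
a=T["i"][190:310,130:430];cv2.imwrite("pics/ct.png",cv2.resize(a,None,fx=2.6,fy=2.6,interpolation=cv2.INTER_CUBIC))
a=S["i"][195:335,220:400];cv2.imwrite("pics/cs.png",cv2.resize(a,None,fx=4,fy=4,interpolation=cv2.INTER_CUBIC))
E
```

```text
tall [([155, 265, 17, 17, 106], [163.0, 273.1])] [([248, 213, 9, 4, 18], [251.7, 215.0])]
  depth pt [0.459  0.124  0.0586] ray z.058 [0.459  0.1241 0.058 ] side depth [0.4555 0.1149 0.0511]
orange [([221, 273, 16, 17, 87], [228.9, 281.3])] [([256, 222, 19, 15, 81], [269.1, 228.0])]
  depth pt [ 0.4431 -0.0026  0.0596] ray z.058 [ 0.4431 -0.0023  0.058 ] side depth [ 0.4417 -0.0157  0.0519]
tape [([282, 242, 16, 18, 108], [289.6, 250.8])] [([302, 234, 21, 13, 131], [312.4, 240.1])]
  depth pt [ 0.5055 -0.1213  0.0611] ray z.058 [ 0.5057 -0.1211  0.058 ] side depth [ 0.5018 -0.1336  0.053 ]
long [([385, 242, 18, 17, 116], [392.8, 250.0])] [([345, 279, 29, 13, 145], [357.7, 283.9])]
  depth pt [ 0.5081 -0.3233  0.0625] ray z.058 [ 0.5084 -0.3239  0.058 ] side depth [ 0.5023 -0.3372  0.057 ]
```

```bash
sleep 1
```

```text
(no output)
```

View pics/ct.png

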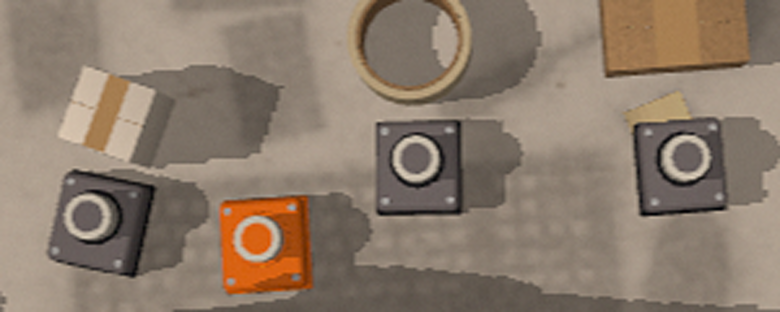

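View pics/cs.png

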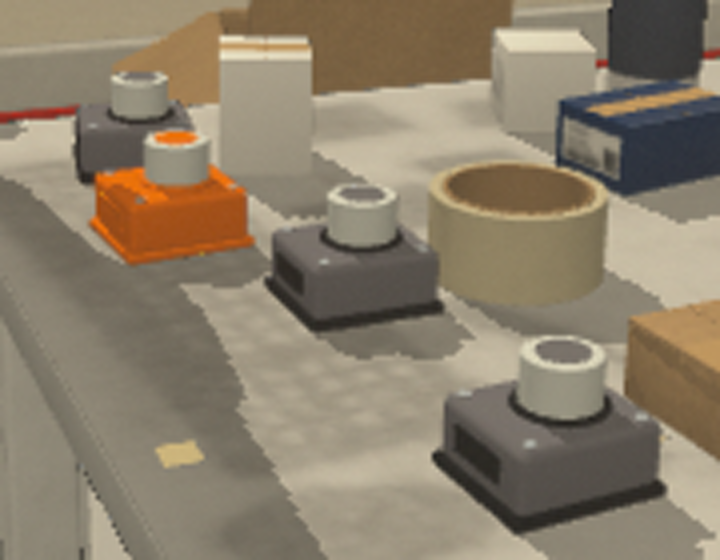

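The crops confirm the choice. The tape key's top centre is at about (290,251) in the top view and (311,244) in the side view. The tall key's is at about (164,273) and (255,214). The orange unit stands between them. Next I'll triangulate both keys and work out the arm's travel.

```bash
python3 - <<'E'
from h import *
from scipy.spatial.transform import Rotation as Ro
def tri(a,b):
    M=[np.c_[P(n)[1],P(n)[2]] for n in("top","side")]
    M=[P(n)[0]@m for n,m in zip(("top","side"),M)]
    X=cv2.triangulatePoints(M[0],M[1],np.array(a,float).reshape(2,1),np.array(b,float).reshape(2,1)).ravel();return X[:3]/X[3]
for nm,a,b in(("tape",(289.9,250.9),(310.8,243.8)),("tall",(163.9,273.2),(255,214.3)),("long",(393,250.4),(360.6,282.8))):
    X=tri(a,b);print(nm,X.round(4),"plane top",ray("top",*a,.058).round(4),"plane side",ray("side",*b,.058).round(4),"reproj",proj("top",X)-a)
s=r.get_state();R=Ro.from_quat(s["eef_rot"]).as_matrix();print("tool axes (cols)",R.round(4))
for nm,a in(("tape",(.5057,-.121)),("tall",(.459,.126))):
    d=np.array([*a,.058+.166+.04])-s["tool_pos"];print(nm,"world",d.round(4),"tool mm",(R.T@d*1000).round(1))
E
```

```text
tape [ 0.5068 -0.1212  0.0572] plane top [ 0.5059 -0.1209  0.058 ] plane side [ 0.5075 -0.1238  0.058 ] reproj [ 0.18522207 -0.4391492 ]
tall [0.4596 0.1262 0.0572] plane top [0.4586 0.1263 0.058 ] plane side [0.4604 0.1228 0.058 ] reproj [ 0.14576244 -0.47538236]
long [ 0.5104 -0.3244  0.0575] plane top [ 0.5096 -0.3239  0.058 ] plane side [ 0.5115 -0.3257  0.058 ] reproj [ 0.20965324 -0.39965071]
tool axes (cols) [[-6.000e-04  4.499e-01  8.931e-01]
 [-1.500e-03  8.931e-01 -4.499e-01]
 [-1.000e+00 -1.600e-03  1.000e-04]]
tape world [ 0.2245 -0.6789 -0.14  ] tool mm [ 140.9 -505.   506. ]
tall world [ 0.1778 -0.4319 -0.14  ] tool mm [ 140.5 -305.4  353.1]
```

Both heights triangulate at about 57 mm, against 58 mm given. The key tops are tape (0.506, -0.121) and tall (0.459, 0.126). I'll shut the gripper and cross at the present height to above the tape key.

Emit:
carry_out(targets="0 0 -21 21 0;0 0 -21 21 0;0 0 -21 21 0;0 0 -21 21 0;0 0 -21 21 0;0 0 -21 21 0;0 0 -21 21 0;0 0 -21 21 0;0 0 -21 21 0;0 0 -21 21 0;0 0 -21 21 0;0 0 -21 21 0;0 0 -21 21 0;0 0 -21 21 0;0 0 -21 21 0;0 0 -21 21 0;0 0 -21 21 0;0 0 -21 21 0;0 0 -21 21 0;0 0 -21 21 0", force=10)

```text
clock: 1.77
tool_pos: [0.4674, -0.0074, 0.4046]
eef_rot: [0.164, 0.688, -0.164, 0.688]
contact_force: [0.8, 0.6, -0.6]
opening: 0.008
```

Emit:
carry_out(targets="0 0 -21 21 0;0 0 -21 21 0;0 0 -21 21 0;0 0 -21 21 0;0 0 0 0 0;0 0 0 0 0;0 0 0 0 0")

```text
clock: 2.35
tool_pos: [0.5042, -0.1181, 0.4044]
eef_rot: [0.164, 0.688, -0.163, 0.688]
contact_force: [-0.1, -0.6, 0.8]
opening: 0.007
```

```bash
cat > rel.py <<'E'
from h import *
import sys
from scipy.spatial.transform import Rotation as Ro
t=np.array([float(x) for x in sys.argv[1:4]])
s=r.get_state();R=Ro.from_quat(s["eef_rot"]).as_matrix()
tip=s["tool_pos"]+R[:,0]*r.tcp_to_tips
print("clock",s["clock"],"tip",tip.round(4),"axis",R[:,0].round(4),"F",s["contact_force"].round(2),"open",round(s["opening"],3),"tool mm to target",(R.T@(t-tip)*1000).round(1))
E
python3 rel.py .506 -.121 .070
```

```text
clock 2.35 tip [ 0.5041 -0.1179  0.2384] axis [-0.001  0.001 -1.   ] F [-0.09 -0.63  0.84] open 0.007 tool mm to target [168.4  -2.    3.3]
```

Emit:
carry_out(targets="0 20 -2 3 0;0 25 0 0 0;0 25 0 0 0;0 25 0 0 0;0 25 0 0 0;0 20 0 0 0;0 13 0 0 0;0 8 0 0 0;0 0 0 0 0;0 0 0 0 0;0 0 0 0 0")

```text
clock: 3.27
tool_pos: [0.5067, -0.1214, 0.2446]
eef_rot: [0.163, 0.687, -0.163, 0.689]
contact_force: [0.7, 0.2, -1.2]
opening: 0.005
```

```bash
python3 rel.py .506 -.121 .058; python3 - <<'E'
from h import *
a,_=eyes.snapshot("side");b,_=eyes.snapshot("top")
c=np.hstack([cv2.resize(a[150:300,220:400],(390,325)),cv2.resize(b[170:320,200:380],(390,325))]);cv2.imwrite("pics/n1.png",c)
E
```

```text
clock 3.2667 tip [ 0.5069 -0.1214  0.0786] axis [ 1.5e-03  1.0e-04 -1.0e+00] F [ 0.71  0.19 -1.23] open 0.005 tool mm to target [20.6 -0.1 -1. ]
```

View pics/n1.png

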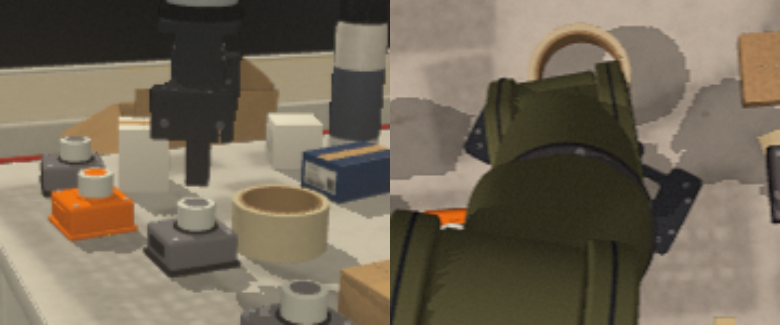

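The shut fingertips stand just over the tape key, at crop (198,185) against the key top at (196,200), about 20 mm up. I'll descend gently.

Emit:
carry_out(targets="0 6 0 0 0;0 6 0 0 0;0 4 0 0 0;0 2 0 0 0;0 2 0 0 0;0 0 0 0 0;0 0 0 0 0;0 0 0 0 0")

```text
clock: 4.03
tool_pos: [0.5061, -0.1219, 0.2237]
eef_rot: [0.164, 0.688, -0.164, 0.688]
contact_force: [-0.7, -0.4, 1.7]
opening: 0.004
```

Emit:
carry_out(targets="0 2 0 0 0;0 2 0 0 0;0 2 0 0 0;0 0 0 0 0;0 0 0 0 0;0 0 0 0 0")

```text
clock: 4.53
tool_pos: [0.5062, -0.1219, 0.2176]
eef_rot: [0.164, 0.688, -0.164, 0.688]
contact_force: [-2.0, -0.2, 1.8]
opening: 0.006
```

Emit:
carry_out(targets="0 2 0 0 0;0 2 0 0 0;0 0 0 0 0;0 0 0 0 0;0 0 0 0 0")

```text
clock: 4.95
tool_pos: [0.5063, -0.1219, 0.2136]
eef_rot: [0.164, 0.688, -0.164, 0.688]
contact_force: [-1.9, -0.2, 1.8]
opening: 0.006
```

Emit:
carry_out(targets="0 2 0 0 0;0 0 0 0 0;0 0 0 0 0;0 0 0 0 0")

```text
clock: 5.28
tool_pos: [0.5063, -0.1219, 0.2119]
eef_rot: [0.164, 0.688, -0.164, 0.688]
contact_force: [-2.1, 0.8, 4.3]
opening: 0.003
```

Emit:
carry_out(targets="0 2 0 0 0;0 0 0 0 0;0 0 0 0 0;0 0 0 0 0")

```text
clock: 5.62
tool_pos: [0.5063, -0.1219, 0.2102]
eef_rot: [0.164, 0.688, -0.164, 0.688]
contact_force: [-2.1, -0.3, 8.8]
opening: 0.005
```

The force rose from 4.3 to 8.8 N over 1.7 mm. That is the cap spring against the stop, so the key is fully down. I'll withdraw and look.

Emit:
carry_out(targets="0 -5 0 0 0;0 -10 0 0 0;0 -20 0 0 0;0 -25 0 0 0;0 -25 0 0 0;0 -20 0 0 0;0 -10 20 -20 0;0 0 20 -20 0;0 0 20 -20 0;0 0 20 -20 0;0 0 20 -20 0;0 0 20 -20 0;0 0 0 0 0;0 0 0 0 0")

```text
clock: 6.78
tool_pos: [0.4532, 0.0412, 0.3252]
eef_rot: [0.163, 0.688, -0.162, 0.689]
contact_force: [0.1, -1.2, 0.5]
opening: 0.003
```

```bash
python3 rel.py .459 .126 .078; python3 - <<'E'
from h import *
a,d=eyes.snapshot("side");b,e=eyes.snapshot("top")
c=np.hstack([cv2.resize(a[190:340,220:400],(390,325)),cv2.resize(b[170:320,130:310],(390,325))]);cv2.imwrite("pics/n2.png",c)
E
```

```text
clock 6.7833 tip [0.4534 0.0413 0.1592] axis [ 0.0013  0.0012 -1.    ] F [ 0.1  -1.18  0.47] open 0.003 tool mm to target [ 81.3  78.1 -32.8]
```

View pics/n2.png

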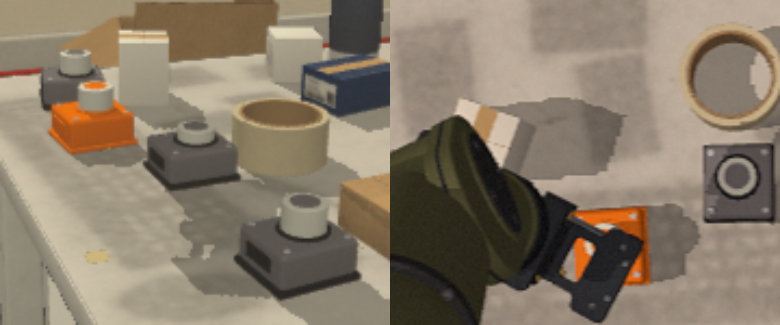

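The tape key at crop (196,133) now stands clearly lower than the others. On to the tall carton's key.

Emit:
carry_out(targets="0 0 20 -8 0;0 0 20 -8 0;0 0 20 -9 0;0 0 18 -8 0;0 0 0 0 0;0 0 0 0 0;0 0 0 0 0")

```text
clock: 7.47
tool_pos: [0.4591, 0.1219, 0.3247]
eef_rot: [0.164, 0.688, -0.165, 0.688]
contact_force: [-0.5, -0.2, -0.6]
opening: 0.003
```

```bash
python3 rel.py .459 .126 .078
```

```text
clock 7.4667 tip [0.459  0.1217 0.1587] axis [-2.0e-04 -1.3e-03 -1.0e+00] F [-0.46 -0.2  -0.59] open 0.003 tool mm to target [80.7  3.9 -2. ]
```

Emit:
carry_out(targets="0 10 4 -2 0;0 20 0 0 0;0 20 0 0 0;0 15 0 0 0;0 10 0 0 0;0 5 0 0 0;0 0 0 0 0;0 0 0 0 0;0 0 0 0 0")

```text
clock: 8.22
tool_pos: [0.459, 0.128, 0.2451]
eef_rot: [0.164, 0.688, -0.164, 0.688]
contact_force: [0.2, -0.1, -0.0]
opening: 0.006
```

```bash
python3 rel.py .459 .126 .058; python3 - <<'E'
from h import *
a,d=eyes.snapshot("side")
cv2.imwrite("pics/n3.png",cv2.resize(a[150:270,210:350],None,fx=5,fy=5,interpolation=cv2.INTER_CUBIC))
E
```

```text
clock 8.2167 tip [0.4591 0.1281 0.0791] axis [ 8.e-04  3.e-04 -1.e+00] F [ 0.19 -0.15 -0.04] open 0.006 tool mm to target [21.1 -1.9  0.8]
```

View pics/n3.png

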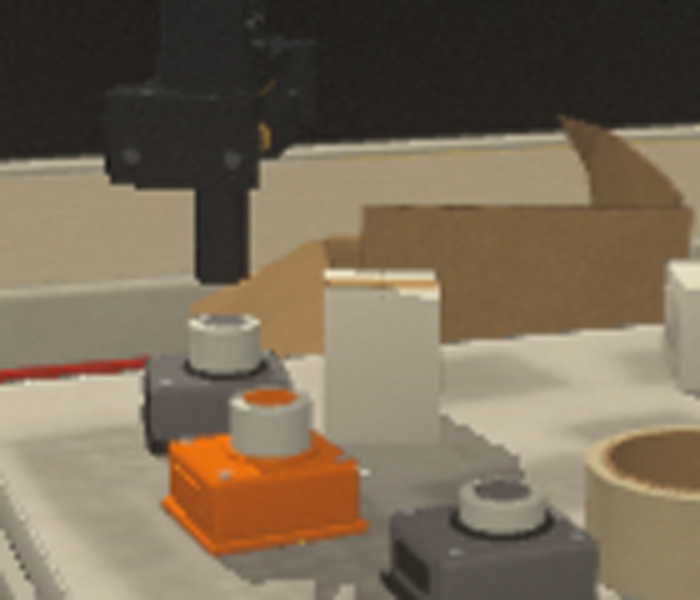

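The fingertips, at crop (222,282), stand over the tall key's top at (224,322), clear of the carton and the orange unit. I'll press.

Emit:
carry_out(targets="0 6 -2 1 0;0 6 0 0 0;0 4 0 0 0;0 2 0 0 0;0 2 0 0 0;0 2 0 0 0;0 2 0 0 0;0 2 0 0 0;0 2 0 0 0;0 2 0 0 0;0 0 0 0 0;0 0 0 0 0;0 0 0 0 0")

```text
clock: 9.35
tool_pos: [0.4587, 0.1261, 0.2147]
eef_rot: [0.163, 0.688, -0.164, 0.688]
contact_force: [-1.1, 0.4, 1.2]
opening: 0.003
```

Emit:
carry_out(targets="0 2 0 0 0;0 1 0 0 0;0 0 0 0 0;0 0 0 0 0;0 0 0 0 0")

```text
clock: 9.77
tool_pos: [0.4587, 0.126, 0.2118]
eef_rot: [0.164, 0.688, -0.164, 0.688]
contact_force: [-1.7, 0.4, 5.5]
opening: 0.004
```

Emit:
carry_out(targets="0 2 0 0 0;0 0 0 0 0;0 0 0 0 0;0 0 0 0 0")

```text
clock: 10.1
tool_pos: [0.4586, 0.126, 0.2101]
eef_rot: [0.163, 0.688, -0.163, 0.688]
contact_force: [-2.2, -0.7, 8.2]
opening: 0.005
```

The force reads 8.2 N with the tips at 44 mm, so this key is at its stop too. I'll withdraw upward and then sideways so both cameras have a clear view.

Emit:
carry_out(targets="0 -5 0 0 0;0 -10 0 0 0;0 -20 0 0 0;0 -25 0 0 0;0 -25 0 0 0;0 -25 0 0 0;0 -25 0 0 0;0 -20 0 0 0;0 0 20 -20 0;0 0 25 -25 0;0 0 25 -25 0;0 0 25 -25 0;0 0 25 -25 0;0 0 25 -25 0;0 0 20 -20 0;0 0 0 0 0;0 0 0 0 0;0 0 0 0 0")

```text
clock: 11.6
tool_pos: [0.386, 0.3468, 0.3649]
eef_rot: [0.163, 0.688, -0.164, 0.688]
contact_force: [0.1, -1.1, -0.3]
opening: 0.008
```

```bash
python3 rel.py .459 .126 .048; python3 - <<'E'
from h import *
a,d=eyes.snapshot("side");b,e=eyes.snapshot("top")
cv2.imwrite("pics/n4.png",np.hstack([cv2.resize(a[180:380,210:450],(399,333)),cv2.resize(b[170:330,120:500],(400,168+0)) if 0 else cv2.copyMakeBorder(cv2.resize(b[170:330,120:500],(400,168)),0,165,0,0,0)]))
T=np.load("top0.npz")
for n,c in(("tall",(164,273)),("tape",(290,251)),("long",(393,250))):
    f=lambda D:np.median(np.array([dep("top",c[0]+i,c[1]+j,D[c[1]+j,c[0]+i])[2] for i in range(-5,6) for j in range(-5,6)]))
    print(n,f(T["d"]).round(4),f(e).round(4))
df=cv2.absdiff(T["i"],b).max(2);print("tape/long/mouse/stamp diff",[int((df[y0:y1,x0:x1]>40).sum()) for x0,x1,y0,y1 in((262,315,178,232),(358,420,178,222),(452,492,268,326),(452,492,228,256),(148,196,210,255))])
E
```

```text
clock 11.6 tip [0.3861 0.3466 0.1989] axis [ 4.e-04 -9.e-04 -1.e+00] F [ 0.1  -1.08 -0.26] open 0.008 tool mm to target [ 151.2 -164.   164.4]
tall 0.0581 0.0484
tape 0.0584 0.0485
long 0.0588 0.0587
tape/long/mouse/stamp diff [0, 0, 576, 0, 3]
```

View pics/n4.png

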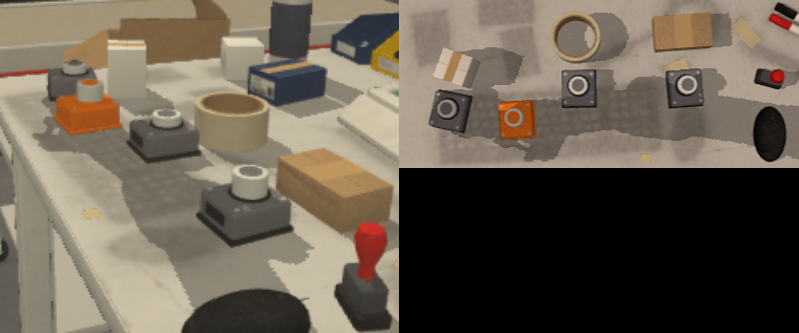

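Both pressed keys now stand 48.5 mm high and the long carton's key is still at 58.7 mm. The picture difference at the mouse looks like the arm's shadow. I'll check the mouse by its depth, then hand in.

```bash
python3 - <<'E'
from h import *
b,e=eyes.snapshot("top");T=np.load("top0.npz")
def c(D):
    pts=[dep("top",x,y,D[y,x]) for x in range(445,500) for y in range(260,332) if D[y,x]>0]
    p=np.array([q for q in pts if q[2]>.012]);return p.mean(0).round(4),len(p)
x,y=c(T["d"]),c(e);print(x,y)
if np.linalg.norm(x[0]-y[0])<.004: print(r.finish_job())
E
```

```text
Traceback (most recent call last):
  File "h.py", line 8, in dep
    K,R,t=P(n);return R.T@(np.linalg.inv(K)@np.array([u,v,1.])*d-t)
          ~^^^
  File "h.py", line 4, in P
    c=eyes.camera_params(n);R=cv2.Rodrigues(np.array(c["rvec"],float))[0];return np.array(c["intrinsics"]),R,np.array(c["tvec"],float).ravel()
ValueError: time passes only in moves, steps and waits
```

```bash
python3 - <<'E'
from h import *
b,e=eyes.snapshot("top");T=np.load("top0.npz");K,R,t=P("top");Ki=np.linalg.inv(K)
def c(D):
    p=np.array([R.T@(Ki@np.array([x,y,1.])*D[y,x]-t) for x in range(445,500) for y in range(260,332) if D[y,x]>0])
    p=p[p[:,2]>.012];return p.mean(0).round(4),len(p)
x,y=c(T["d"]),c(e);print(x,y)
if np.linalg.norm(x[0]-y[0])<.004: print(r.finish_job())
E
```

```text
(array([ 0.4196, -0.4851,  0.0297]), 1271) (array([ 0.4199, -0.4851,  0.0296]), 1275)
the job is handed in; nothing more can be done
None
```

I pressed the tape roll's key and then the tall carton's key with the shut fingertips, withdrew the arm clear, and handed the job in at about 12 s; no verdict is reported.

- **Keys:** each pressed key went down to its stop, with a last force reading of 8 to 9 N. In the last top view their tops were at 48.5 mm (tape) and 48.4 mm (tall), down from 58 mm. The long carton's key was unchanged at 58.7 mm.
- **Loose things:** the top views before and after showed no movement of the tape roll, either carton or the stamp. The picture also changed around the mouse. I put that down to the arm's shadow, because by depth the mouse's centre moved only 0.3 mm.
- **Checks that failed or disagreed:** one check script stopped with an error from too many calibration calls, so I rewrote it and reran it before handing in. The two camera views disagreed by 2 to 4 mm on where the keys were. I went mainly by the top view.

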